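# Lift the tube carrier out of the cold bucket and hold it up level

### The job

Take the loose lid off the blue cold bucket by its knob and set it down, without dropping it, right way up in the middle of the round green mat. Then lift the tube carrier out by its orange tab and hold it steady and level above the bucket, its underside about 6 cm clear of the rim, so that I can look at the tubes: finish while still holding it there. Keep the carrier upright, do not drop it, and leave the other things on the bench where they are.

Things in the scene. Friction and masses are not known exactly. Their poses are not given: they have to be found in the camera images.
- bucket: blue round insulated bucket, open on top under its lid, fixed to the bench; 180 mm outer diameter at the rim, 130 mm tall, inner diameter about 156 mm at the rim and 144 mm at the inner floor, which lies 12 mm up. Origin: centre of its underside on the bench. It may stand left or right of the robot's middle, the mat on the other side
- mat: round green mat for the lid, 200 mm diameter, 4 mm thick, fixed to the bench. Origin: centre of its underside
- lid: round grey lid, 184 mm diameter, lying loose on the bucket rim at the start; 0.14 to 0.28 kg. From below: a locating disc 144 mm across and 5 mm thick which hangs loosely inside the rim, the lid plate 10 mm thick, then in the middle an upright black knob. Origin: centre of the underside of the locating disc (when it lies on the mat the origin is 4 mm above the bench, on the bucket 125 mm); z up
- lid_knob (a point): grasp point on the lid's knob: on the axis of the upright black cylinder, 28 mm diameter and 45 mm tall, 18 mm below its top, 27 mm above the lid plate's upper face and 42 mm above the lid's origin; z up
- carrier: white round tube carrier, loose, standing upright on the inner floor of the bucket under the lid, within about 10 mm of its middle, turned any way; 104 mm diameter, 106 mm tall, 0.18 to 0.35 kg; 8 capped tubes fixed in it, cap tops 58 mm above its underside. Origin: centre of its underside; z up
- carrier_grip (a point): centre of the upright orange tab at the top of the carrier by which it is lifted; the tab is 34 mm wide along this point's x, 12 mm thick along its y (grasp across y) and 30 mm tall; this point lies 15 mm below its top and 91 mm above the carrier's underside, at the start 27 mm below the bucket's rim; z up
- reagent: small amber reagent bottle with red cap, 36 mm across, 85 mm tall, a loose bystander to be left alone. Origin: centre of its underside
- plate: white well plate, 86 x 128 x 14 mm (x, y, z), a loose bystander to be left alone. Origin: centre of its underside
- tipbox: red box of yellow pipette tips, 85 x 120 x 65 mm (x, y, z), a loose bystander to be left alone. Origin: centre of its underside
- tuberack: blue block with capped tubes, 70 x 150 x 85 mm (x, y, z), a loose bystander to be left alone. Origin: centre of its underside
- washbottle: white wash bottle with green cap and spout, 68 mm across, 200 mm tall, a loose bystander to be left alone. Origin: centre of its underside
- beaker: empty glass beaker, 68 mm across, 90 mm tall, a loose bystander to be left alone. Origin: centre of its underside

How it is judged (in metres and radians):
On the way, in this order (a step that is already met when the one before it is completed fails the run):
1. the lid is lifted clear of the bucket in the fingers, the carrier left inside (height (world z) of lid above 0.14 m and contact force between lid and the fingers above 0.5 N and contact force between lid and bucket below 0.05 N and height (world z) of carrier below 0.03 m), for 0.1 s.
2. the lid lies flat and released on the mat, the carrier still in the bucket (horizontal distance between lid_knob and mat below 0.035 m and height (world z) of lid_knob below 0.054 m and angle between lid_knob's own z axis and vertical below 0.08 rad and contact force between lid and the arm below 0.1 N and contact force between lid and the fingers below 0.1 N and linear speed of lid below 0.02 m/s and height (world z) of carrier below 0.03 m), for 0.2 s.
3. the carrier is held level and still above the bucket (height (world z) of carrier above 0.16 m and horizontal distance between carrier_grip and bucket below 0.06 m and angle between carrier_grip's own z axis and vertical below 0.12 rad and linear speed of carrier below 0.03 m/s and angular speed of carrier below 0.15 rad/s and contact force between carrier and the fingers above 1 N and contact force between carrier and bucket below 0.05 N and contact force between carrier and lid below 0.05 N), for 0.3 s.
At the end, for the whole second after the job is handed in: Only the fingers hold the carrier: above the bucket (within 60 mm of its axis, underside 30 mm or more over the rim), level within 0.12 rad, still (0.03 m/s, 0.15 rad/s). The lid lies flat, right way up and released on the mat, within 35 mm of its middle (all of step 3 and horizontal distance between lid_knob and mat below 0.035 m and height (world z) of lid_knob below 0.054 m and angle between lid_knob's own z axis and vertical below 0.08 rad and contact force between lid and the arm below 0.1 N and contact force between lid and the fingers below 0.1 N); the arm keeps its last pose, push and grip.
It fails at once if the lid is dropped (falls freely faster than 0.5 m/s) (linear speed of lid above 0.5 m/s and contact force between lid and the fingers below 0.02 N).
It fails at once if the carrier is dropped (falls freely faster than 0.4 m/s) (linear speed of carrier above 0.4 m/s and contact force between carrier and the fingers below 0.02 N).
It fails at once if the carrier tips by more than 0.5 rad (angle between carrier_grip's own z axis and vertical above 0.5 rad).
It fails at once if a bystander is moved by more than 25 mm (distance of any of reagent, plate, tipbox, tuberack, washbottle, beaker from where it was at the start of the episode above 0.025 m).
It also fails if it takes over 59 s, if anything falls off the work surface, if the arm or the gripper's body presses on something with over 40 N, if the wrist force passes 120 N, or if a joint passes its speed limit or range.

### The arm

A 6-joint arm with a two-finger parallel gripper is mounted at the origin on the work surface. World frame = base frame: x ahead of the robot, y to its left, z up, the work surface at z = 0. Lengths are in mm, angles in rad, forces in N, time in s.
With the tool pointing down it reaches from about 325 to 875 mm from the base axis. Payload 4.4 kg.
Tool frame: the origin (TCP) lies on the centre line of the jaws, within the pads' length; the fingertips stand ahead of it and the grasp point (between the pads) lies 6 mm ahead of it (ctrl.tcp_to_tips is the z of the fingertips in the tool frame, in mm); z points along the fingers, y is the direction in which the jaws open and shut (so a half turn about z gives the same grasp; the last joint's range is limited). The gripper opens to 85 mm and grips with 20 to 120 N. Pads are 22 mm wide; open, the fingers measure 114 mm over their backs; the gripper's body (76 mm by 85 mm) begins 54 mm behind the grasp point. The pads swing forward as they close: fully open they stand 13 mm farther back than shut.
Start: joints at [-1.377, 0.207, 1.542, -0, 1.393, -0.15], TCP at [193.801, -541.358, 256.282] pointing down, gripper open.
Joint ranges: [-2.73, 2.73], [-0.86, 2.22], [0.23, 2.46], [-1.11, 4.25], [0.08, 2.63], [-2.82, 2.82]. Speed limits (rad/s): [2.79, 2.79, 3.14, 3.14, 3.14, 3.14].

### API

Orientations are given as a 3x3 rotation matrix whose columns are the frame's x, y, z axes.
In Python, from plant import ctrl, sensors, optics gives the robot as it stands. Calls block until the motion is done:
- ctrl.move_ptp(position, orientation): joint-space move of the TCP to a pose.
- ctrl.move_l(position, rot=None, vel=150, threshold=None): straight line of the TCP; rot=None keeps the orientation; vel is the mean speed in mm/s. With threshold (N) it stops when the force on the tool has changed by that much, and returns True; else False.
- ctrl.set_joints(angles): joint-space move.
- ctrl.gripper_to(opening, force=None): finger opening in mm; force is the grip in N (None keeps the last); returns when the fingers have stopped.
- ctrl.hold(seconds).
- ctrl.solve_ik(position, orientation): joint angles nearest the present ones, or None.
- sensors.read_state(): the state.
- optics.grab_frame(name): name is "side" or "top" or "wrist"; returns (picture, depth): 420x560x3 uint8, red, green, blue; 420x560 float32, mm along the optical axis (not along the pixel's ray), 0 where there is no reading.
- optics.camera_params(name): a dict with "mtx" (3x3 intrinsics, pixels), "k1" (the pictures are not rectified: a ray, as slopes to the right and down, at radius r is drawn at 1 + k1 r^2 times it, then the intrinsics apply), "R" (3x3) and "t" (3): a world point X has camera coordinates R X + t; the wrist camera has in their place "T_tool_cam" (4x4, takes a point from camera to tool coordinates, whose origin is the TCP and whose axes are the flange's). Camera axes: x right, y down, z forward; pixel columns grow to the right and rows downward; lengths in mm; the calibration is good to about 2 mm. A picture is of the moment at which its call begins: read the wrist's pose just before it. camera_params takes no time and is no camera call.
A pose or a line that the arm cannot do raises ctrl.MotionError and nothing moves.
- ctrl.finish_job(): hands the job in, once; it reports no verdict.
The state is a dict: "t": time; "q": joint angles; "qvel": joint speeds; "tau": joint torques, N m; "eef_pos": TCP position; "eef_rot": TCP orientation; "force": force on the tool from outside, world axes, zero at the start; "wrist_torque": the same for the moment, N m; "grip_width": finger opening in mm.
Only numpy, scipy, OpenCV 4.12 (cv2) and the standard library are available. Lean on these libraries where they do the work, as an engineer would, in place of code of your own. Each camera call takes 0.05 s, during which the arm holds its last target. There are 200 camera calls.

## Working session

There is one attempt and no reset: what is moved stays moved. The work goes in short steps, each a Python script; the robot and the scene stay as the last script left them, time stands still between calls to the robot, and variables do not carry over. Pictures are saved under pics/ and viewed, about 8 in all and at most 12, crops included, and the job is handed in when it is done.

```bash
mkdir -p pics; ls; cat > h.py <<'E'
import numpy as np, cv2
from plant import ctrl, sensors, optics
def grab(name):
    s=sensors.read_state(); im,d=optics.grab_frame(name); return s,im,d
def cam_world(name,s):
    p=optics.camera_params(name)
    if 'R' in p: R=np.array(p['R']).T; return p,R,-R@np.array(p['t'])
    T=np.array(p['T_tool_cam']); E=np.array(s['eef_rot'])
    return p,E@T[:3,:3],E@T[:3,3]+np.array(s['eef_pos'])
def cloud(name,s,d):
    p,R,c=cam_world(name,s); h,w=d.shape
    u,v=np.meshgrid(np.arange(w),np.arange(h))
    K=np.array(p['mtx']); k=p['k1']
    x=(u-K[0,2])/K[0,0]; y=(v-K[1,2])/K[1,1]
    a,b=x.copy(),y.copy()
    for _ in range(8):
        f=1+k*(a*a+b*b); a,b=x/f,y/f
    P=np.stack([a*d,b*d,d],-1)@R.T+c
    P[d<=0]=np.nan
    return P
def save(n,im): cv2.imwrite('pics/'+n,im[...,::-1])
def down(a):  # tool z down, tool y (jaw axis) at angle a in world xy
    y=np.array([np.cos(a),np.sin(a),0]); z=np.array([0,0,-1.]); return np.stack([np.cross(y,z),y,z],1)
E
python3 - <<'E'
from h import *
ims=[]
for n in('top','side'):
    s,im,d=grab(n); np.savez(n+'.npz',im=im,d=d,P=cloud(n,s,d)); ims.append(im)
save('a.png',cv2.resize(np.vstack(ims),(450,600)) if 0 else cv2.resize(np.hstack(ims),(800,300)))
print(s['eef_rot'],s['t'],ctrl.tcp_to_tips)
P=np.load('top.npz')['P'];im=ims[0]
hsv=cv2.cvtColor(im,cv2.COLOR_RGB2HSV)
for nm,lo,hi in(('green',(40,70,40),(85,255,255)),('blue',(100,80,40),(125,255,255))):
    m=cv2.inRange(hsv,lo,hi); n,l,st,c=cv2.connectedComponentsWithStats(m)
    for i in range(1,n):
        if st[i,4]>150:
            q=P[l==i]; print(nm,st[i],np.nanmedian(q,0).round(),np.nanmin(q,0).round(),np.nanmax(q,0).round())
E
```

```text
pics
[[ 9.41481170e-01  3.37065267e-01 -4.60664459e-04]
 [ 3.37065425e-01 -9.41478533e-01  2.25188060e-03]
 [ 3.25325037e-04 -2.27537724e-03 -9.99997358e-01]] 0.05 25.0
green [ 199  222   63   65 3195] [452. 169.   4.] [354.  73. -10.] [550. 265.  16.]
blue [ 75  95  24  22 406] [889. 599.  91.] [856. 563.  78.] [923. 633. 103.]
blue [360 156  51  28 711] [ 711. -294.   60.] [ 672. -375.   34.] [ 756. -223.   91.]
blue [  18  178   46   44 1583] [606. 714. 102.] [543. 661.  62.] [670. 793. 121.]
blue [386 324  71  13 199] [ 229. -420.    2.] [ 210. -527.   -8.] [ 248. -310.   12.]
```

View pics/a.png

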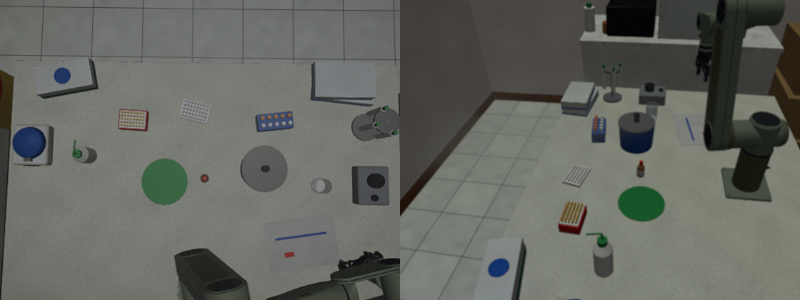

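```bash
python3 - <<'E'
from h import *
z=np.load('top.npz');P=z['P'];im=z['im']
# lid plate near z=140, knob near 185
for lo,hi in((128,152),(172,200)):
    m=(P[...,2]>lo)&(P[...,2]<hi)&(P[...,1]<0)
    n,l,st,c=cv2.connectedComponentsWithStats(m.astype(np.uint8))
    for i in range(1,n):
        if st[i,4]>8:
            q=P[l==i]; print(lo,st[i],np.median(q,0).round(),q.min(0).round(),q.max(0).round())
E
```

```text
128 [520 152   6   8  27] [ 746. -676.  139.] [ 737. -682.  128.] [ 756. -673.  151.]
128 [510 174   6   8  29] [ 681. -645.  140.] [ 673. -652.  129.] [ 693. -642.  152.]
128 [533 186   6   7  27] [ 650. -709.  139.] [ 643. -720.  129.] [ 661. -706.  150.]
128 [ 337  204   65   65 3183] [ 512. -238.  141.] [ 421. -330.  129.] [ 603. -148.  152.]
172 [527 149   7   7  25] [ 748. -676.  183.] [ 739. -679.  173.] [ 757. -670.  200.]
172 [522 157  11  14  27] [ 722. -657.  197.] [ 698. -677.  191.] [ 734. -650.  200.]
172 [544 162   6   3   9] [ 720. -716.  199.] [ 715. -723.  197.] [ 720. -708.  200.]
172 [515 172   9   8  37] [ 681. -645.  186.] [ 673. -656.  172.] [ 695. -640.  200.]
172 [549 172   7   7  14] [ 683. -729.  199.] [ 676. -739.  195.] [ 693. -721.  200.]
172 [526 179   8   7  17] [ 665. -666.  196.] [ 656. -677.  189.] [ 673. -659.  200.]
172 [538 186  11   5  24] [ 647. -709.  190.] [ 643. -718.  174.] [ 654. -693.  200.]
172 [367 231  11  10  84] [ 513. -239.  185.] [ 500. -252.  174.] [ 524. -224.  195.]
```

The top view shows the lid and bucket at (265,168) and the mat at (165,182), with the small reagent bottle between them at (204,178). Next I'll go above the knob and look from close by.

```bash
python3 - <<'E'
from h import *
z=np.load('top.npz');P=z['P']
m=(P[...,2]>60)&(P[...,0]>350)&(P[...,0]<600)&(abs(P[...,1])<70); q=P[m]; print('reagent',q.mean(0).round(),len(q))
R=down(-np.pi/2)
ctrl.move_ptp([490,-239,330],R)
s,im,d=grab('wrist'); P=cloud('wrist',s,d); np.savez('w1.npz',im=im,P=P); save('w1.png',im)
print(s['eef_pos'],s['t'],s['q'],s['force'])
for lo,hi in((130,150),(176,196)):
    m=((P[...,2]>lo)&(P[...,2]<hi)).astype(np.uint8)
    n,l,st,c=cv2.connectedComponentsWithStats(m)
    for i in range(1,n):
        if st[i,4]>300:
            q=P[l==i]; print(lo,st[i],np.median(q,0).round(1),q.min(0).round(),q.max(0).round())
E
```

```text
reagent [470.  -2.  74.] 60
[ 489.58745394 -239.65719629  329.63520866] 1.6833 [-6.13775046e-01  9.51382977e-02  1.51768470e+00 -4.58329264e-04
  1.52934643e+00  9.57911428e-01] [ 0.06720265  0.11642948 -0.67442786]
130 [  175    48   206   205 31672] [ 522.9 -240.9  141.2] [ 421. -333.  137.] [ 603. -149.  150.]
176 [ 260  151   36   37 1029] [ 513.1 -240.9  186. ] [ 498. -255.  176.] [ 526. -228.  188.]
```

View pics/w1.png

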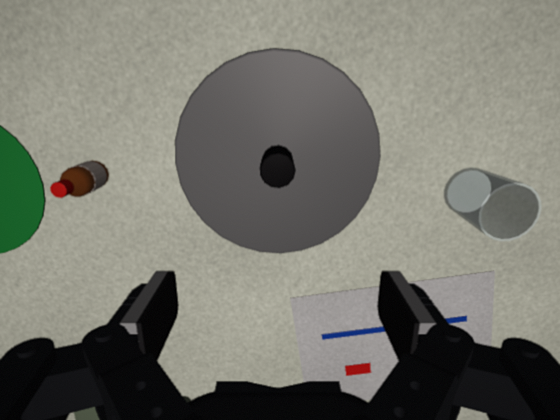

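The wrist view shows the knob at pixel (277,167), centred on the lid at (277,150), with clear space around it. I'll grasp it and lift.

```bash
python3 - <<'E'
from h import *
ctrl.move_ptp([512.5,-241,235],down(-np.pi/2))
print(ctrl.move_l([512.5,-241,173.5],vel=80,threshold=8), sensors.read_state()['eef_pos'])
ctrl.gripper_to(20,force=50)
s=sensors.read_state();print(s['grip_width'],s['force'],s['eef_pos'])
ctrl.move_l([512.5,-241,200],vel=40)
ctrl.move_l([512.5,-241,245],vel=80)
ctrl.hold(0.3)
s,im,d=grab('side');print(s['grip_width'],s['force'],s['wrist_torque'],s['t']); save('s2.png',im[100:300,250:560])
E
```

```text
False [ 512.85768586 -241.23548312  173.88472365]
27.107666864337777 [-0.32262976  0.59121288  2.49770187] [ 512.76295411 -241.02235153  173.9948503 ]
26.817619847873946 [-0.72321749 -0.57488816 -2.50501216] [-0.00702842  0.00751295  0.01971924] 5.525
```

View pics/s2.png

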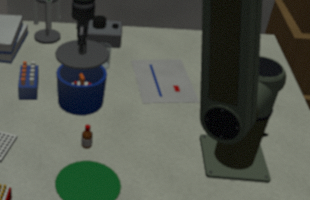

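The lid hangs level from the gripper, and the bucket is open with the carrier inside. Next I'll carry the lid to the mat.

```bash
python3 - <<'E'
from h import *
ctrl.move_l([452,169,245],vel=150)
ctrl.move_l([452,169,75],vel=120)
ctrl.hold(0.2)
print(ctrl.move_l([452,169,50],vel=20,threshold=5))
s=sensors.read_state();print(s['eef_pos'],s['force'],s['grip_width'],s['wrist_torque'])
ctrl.gripper_to(45)
ctrl.hold(0.3)
s=sensors.read_state()
ctrl.move_l([452,169,130],vel=80)
ctrl.move_l([425,169,260],vel=200)
s,im,d=grab('wrist');P=cloud('wrist',s,d);save('w3.png',im);print(s['t'],s['eef_pos'])
for lo,hi in((10,30),(52,75)):
    m=((P[...,2]>lo)&(P[...,2]<hi)).astype(np.uint8)
    n,l,st,c=cv2.connectedComponentsWithStats(m)
    for i in range(1,n):
        if st[i,4]>300:
            q=P[l==i]; print(lo,st[i],np.median(q,0).round(1),q.min(0).round(),q.max(0).round())
E
```

```text
True
[451.83044937 168.95991936  52.43666197] [ 0.14357047 -0.42708546  4.6473705 ] 26.7630268712441 [ 0.01984305 -0.02876827  0.06372654]
13.85 [424.30604502 168.81549686 258.70708098]
10 [  188    48   179   180 24288] [460.3 167.4  19.7] [361.  76.  15.] [542. 259.  29.]
10 [394 404  38  16 486] [ 84.1 -15.4  12.7] [ 70. -46.  10.] [98.  8. 14.]
52 [445 112  38  38 869] [472.1   4.4  59.9] [453. -18.  52.] [486.  14.  75.]
52 [263 135  30  33 762] [452.5 167.4  64.5] [438. 154.  52.] [465. 180.  67.]
```

View pics/w3.png

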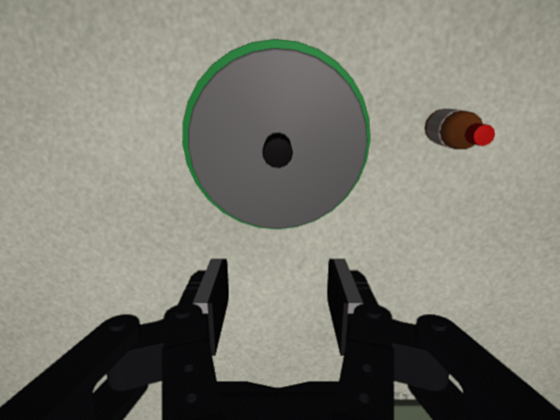

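The lid lies flat and centred on the mat (knob at pixel (277,150), 2 mm from the middle), and the bottle is untouched. Now for the carrier.

```bash
python3 - <<'E'
from h import *
ctrl.move_l([460,-20,300],vel=250)
ctrl.move_ptp([485,-241,310],down(-np.pi/2))
ctrl.hold(0.2)
s,im,d=grab('wrist');P=cloud('wrist',s,d);np.savez('w4.npz',im=im,P=P);print(s['t'],s['q'])
hsv=cv2.cvtColor(im,cv2.COLOR_RGB2HSV)
m=cv2.inRange(hsv,(4,120,80),(22,255,255)); n,l,st,c=cv2.connectedComponentsWithStats(m)
for i in range(1,n):
    if st[i,4]>60:
        q=P[l==i]; zz=q[:,2]; print(st[i],c[i].round(),np.nanmedian(q,0).round(1),np.nanmin(q,0).round(),np.nanmax(q,0).round())
        top=q[np.abs(zz-118)<6].astype(np.float32)
        if len(top)>30: print('  top',len(top),cv2.minAreaRect(top[:,:2].copy()),np.median(top,0))
r=(P[...,2]>122)&(P[...,2]<138); q=P[r]; print('rim',q.min(0),q.max(0))
save('w4.png',im[40:300,120:440].repeat(2,0).repeat(2,1))
E
```

```text
15.925 [-6.18183698e-01  9.64917247e-02  1.55578572e+00  2.88992531e-04
  1.48931645e+00  9.50002632e-01]
[256 144  38  26 571] [274. 157.] [ 509.8 -237.6  118.3] [ 498. -255.   95.] [ 519. -221.  121.]
  top 503 ((508.613037109375, -237.90199279785156), (11.886574745178223, 33.409000396728516), 19.697237014770508) [ 509.37384 -237.64514  118.45054]
[ 49 167  30  29 485] [ 66. 180.] [475.5 -12.   60. ] [457. -21.  50.] [486.   8.  74.]
[268 178  11  12 114] [273. 184.] [ 472.8 -236.1   70.5] [ 467. -241.   67.] [ 479. -231.   72.]
rim [ 421.56702855 -330.90940436  122.00758463] [ 599.41879612 -152.25154457  133.43599705]
```

View pics/w4.png

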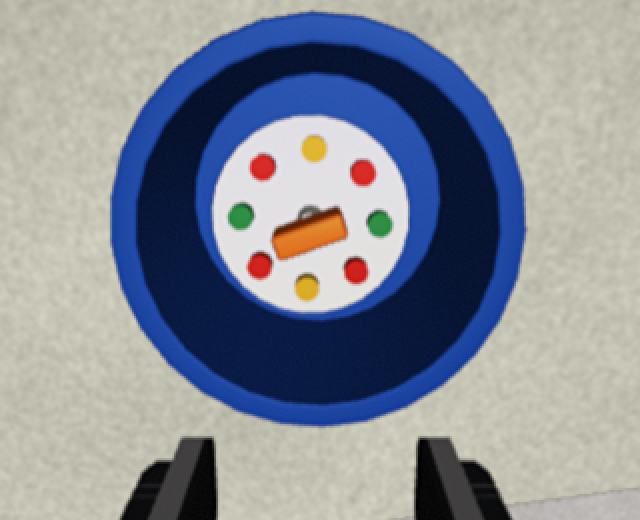

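The carrier's orange tab is at pixel (310,233) in the crop, which puts it at (508.6, -237.9). Its thin axis is at about 19.7° and the depth readings match.

```bash
python3 - <<'E'
from h import *
a0=np.radians(19.7); x,y=508.8,-237.9
best=None
for a in(a0,a0-np.pi):
    q=ctrl.solve_ik([x,y,287],down(a))
    if q is not None:
        print(a,np.round(q,2))
        if best is None or abs(q[5])<best[0]: best=(abs(q[5]),a)
R=down(best[1])
ctrl.gripper_to(50)
ctrl.move_ptp([x,y,220],R); ctrl.hold(0.2)
print(ctrl.move_l([x,y,109],vel=80,threshold=6)); s=sensors.read_state(); print(s['eef_pos'],s['force'])
ctrl.gripper_to(5,force=60); s=sensors.read_state(); print(s['grip_width'],s['force'],s['wrist_torque'],s['t'])
if 9<s['grip_width']<15:
    ctrl.move_l([x,y,130],vel=30); ctrl.hold(.2)
    s=sensors.read_state(); print(s['grip_width'],s['force'],s['wrist_torque'])
    ctrl.move_l([x,y,287],vel=60); ctrl.hold(0.6)
    s,im,d=grab('side'); print(s['eef_pos'],s['grip_width'],s['force'],s['wrist_torque'],s['t'])
    P=cloud('side',s,d); np.savez('s5.npz',im=im,P=P)
    save('s5.png',np.vstack([im[60:200,260:400].repeat(3,0).repeat(3,1)]))
E
```

```text
0.3438298626428829 [-0.59  0.16  1.54 -0.    1.45 -0.94]
-2.7977627909469103 [-0.59  0.16  1.54 -0.    1.45  2.21]
False
[ 509.27884086 -238.19838388  109.70388741] [ 0.07200152  0.06933124 -0.31425036]
11.239613960888475 [-0.04369729 -0.27134541  2.50727742] [-0.00523226  0.1192523   0.02430568] 20.0167
11.201481428811588 [ 0.03444355 -0.26235597 -2.74614459] [ 0.00280052 -0.01836452  0.04430481]
[ 508.7936958  -237.89721987  287.00874483] 10.939894772383548 [ 0.42520762  0.0337222  -2.10609601] [-0.01865953 -0.0155202   0.00926173] 24.4333
```

View pics/s5.png

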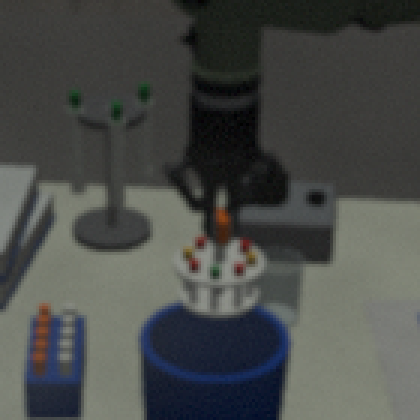

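The carrier hangs from the jaws above the bucket, with its white deck at pixel (220,262). I'll check its height and level from the depth, and confirm it is steady.

```bash
python3 - <<'E'
from h import *
def chk(nm):
    s,im,d=grab(nm); P=cloud(nm,s,d)
    near=np.hypot(P[...,0]-509,P[...,1]+238)<60
    w=near&(im.min(-1)>(70 if nm=='side' else 90))&((im.max(-1).astype(int)-im.min(-1))<40)&(P[...,2]>180)&(P[...,2]<262)
    q=P[w]; print(nm,len(q),q.min(0).round(),q.max(0).round())
    t=q[abs(q[:,2]-np.percentile(q[:,2],80))<12]
    A=np.c_[t[:,:2]-[509,-238],np.ones(len(t))]; c=np.linalg.lstsq(A,t[:,2],rcond=None)[0]; print('plane',c.round(3),len(t))
    return s
chk('side'); chk('wrist')
s=sensors.read_state(); print(s['t'],s['grip_width'],s['force'],np.abs(s['qvel']).max())
E
```

```text
side 541 [ 455. -280.  187.] [ 558. -182.  257.]
plane [-9.00000e-03 -1.00000e-03  2.37759e+02] 299
wrist 16711 [ 456. -285.  235.] [ 560. -186.  249.]
plane [ -0.     -0.    237.398] 16711
24.5833 11.300149371538886 [ 0.08325768 -0.40077526 -2.99717184] 0.0018344117448578238
```

```bash
python3 -c "
from plant import ctrl
ctrl.hold(0.3); print(ctrl.finish_job())"
```

```text
the job is handed in; nothing more can be done
None
```

The job is handed in: the lid is on the mat and the arm is holding the tube carrier above the bucket for you to look at. `finish_job` gives no verdict, so this rests on my own checks.

- **Lid:** I lifted it by its knob, set it down with about 5 N of contact, and released it. The wrist camera showed it lying flat with the knob about 2 mm from the mat's middle. I did not measure it again after moving on to the carrier.
- **Carrier:** I gripped it by the orange tab at 60 N (grip width about 11 mm) and lifted it straight up. Its underside is at about 187 to 190 mm, so close to 6 cm above the rim, and it is a few millimetres off the bucket's axis. Plane fits to its deck gave under 0.01 rad of tilt from both cameras. The joints were still (under 0.002 rad/s), and it carried a steady load of about 3 N.
- **Bystanders:** No contact forces showed up. I did not measure their positions again at the end. The reagent bottle, which the lid passed over, still stood where it was after the lid was set down.
- **Time:** It took about 25 s of the 59 s allowed. No check failed or disagreed.

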